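# Make up a sanding kit and a polishing kit

### The job

Make up two kits from the stock on the bench: the two-compartment tray gets one saddle block and the sanding drum, the three-compartment tray gets the other saddle block, the bar of polishing compound and the lump of glass. Put one thing in each compartment, any compartment of the right tray, lying fully inside on the tray's floor and the same way up as it stood (the drum on its side). Leave the glue bottle standing where it is.

Things in the scene. Friction and masses are not known exactly. Their poses are not given: they have to be found in the camera images.
- small_tray: Low wooden tray, fixed, with two equal compartments in a row along its y. Outside 150 (y) x 96 (x) mm; floor 4 mm thick, rim and dividers 6 mm thick, tops 12 mm over the bench. Each compartment is 66 (y) x 84 (x) mm inside, centres at x = 0, y = -36 and +36 mm. Origin: centre of its underside on the bench, z up. It takes the sanding kit.
- large_tray: Low wooden tray, fixed, with three equal compartments in a row along its y. Outside 222 (y) x 96 (x) mm; floor 4 mm thick, rim and dividers 6 mm thick, tops 12 mm over the bench. Each compartment is 66 (y) x 84 (x) mm inside, centres at x = 0, y = -72, 0 and +72 mm. Origin: centre of its underside on the bench, z up. It takes the polishing kit.
- saddle_1: One of two identical grey cast saddle blocks (U-shaped dip in the top, one end higher), 28 (x) x 60 (y) x 36 (z) mm, 0.18 to 0.36 kg. Origin: centre of its underside, z up. High end (36 mm) at y = +10 to +30 mm, low end (24 mm) at y = -30 to -8 mm, dip between 10 to 12 mm high. Sides x = +-14 mm flat: grip across x at y = +12 mm. One to each tray, no matter which.
- saddle_2: One of two identical grey cast saddle blocks (U-shaped dip in the top, one end higher), 28 (x) x 60 (y) x 36 (z) mm, 0.18 to 0.36 kg. Origin: centre of its underside, z up. High end (36 mm) at y = +10 to +30 mm, low end (24 mm) at y = -30 to -8 mm, dip between 10 to 12 mm high. Sides x = +-14 mm flat: grip across x at y = +12 mm. One to each tray, no matter which.
- drum_center (a point): Middle of the sanding drum, a dark grey cylinder lying on its side with a brown cork end, 32 mm in diameter and 50 mm long, about 70 g. The point lies on the cylinder's axis, halfway along, 16 mm above whatever the drum lies on; the y axis is the cylinder's axis (horizontal). It could roll if pushed.
- bar: Bar of polishing compound, a plain green oblong block slightly worn hollow on top, 26 mm (x) x 62 mm (y) x 24 mm (z), about 55 g. Origin: centre of its underside, z up, long axis along its y.
- glass: Burnishing lump of clear pale green glass, nearly a cube with rounded edges, 38 mm (x) x 42 mm (y) x 39 mm (z), about 190 g. Origin: centre of its underside, z up.
- glue_bottle: Small glue bottle with a pointed red cap standing among the stock, 33 mm in diameter, 88 mm tall, loose. Origin: centre of its underside, z up. Not part of a kit: it stays standing where it is.
Things that resemble listed ones, but are neither listed nor needed, are in the scene too. What is shaped like the glass but purple is not meant.

How it is judged:
At the end, for the whole second after the job is handed in: Each thing is in its own compartment of the right tray (origin or drum middle within 30 mm in x, 26 mm in y of the compartment centre), on the floor (-4 to +5 mm), saddles, bar and glass upright within 0.15 rad, all at rest (0.02 m/s, 0.3 rad/s) (((x of drum_center in the frame of small_tray between -0.03 and 0.03 m and y of drum_center in the frame of small_tray between -0.062 and -0.01 m) or (x of saddle_1 in the frame of small_tray between -0.03 and 0.03 m and y of saddle_1 in the frame of small_tray between -0.062 and -0.01 m) or (x of saddle_2 in the frame of small_tray between -0.03 and 0.03 m and y of saddle_2 in the frame of small_tray between -0.062 and -0.01 m)) and ((x of drum_center in the frame of small_tray between -0.03 and 0.03 m and y of drum_center in the frame of small_tray between 0.01 and 0.062 m) or (x of saddle_1 in the frame of small_tray between -0.03 and 0.03 m and y of saddle_1 in the frame of small_tray between 0.01 and 0.062 m) or (x of saddle_2 in the frame of small_tray between -0.03 and 0.03 m and y of saddle_2 in the frame of small_tray between 0.01 and 0.062 m)) and ((x of bar in the frame of large_tray between -0.03 and 0.03 m and y of bar in the frame of large_tray between -0.098 and -0.046 m) or (x of glass in the frame of large_tray between -0.03 and 0.03 m and y of glass in the frame of large_tray between -0.098 and -0.046 m) or (x of saddle_1 in the frame of large_tray between -0.03 and 0.03 m and y of saddle_1 in the frame of large_tray between -0.098 and -0.046 m) or (x of saddle_2 in the frame of large_tray between -0.03 and 0.03 m and y of saddle_2 in the frame of large_tray between -0.098 and -0.046 m)) and ((x of bar in the frame of large_tray between -0.03 and 0.03 m and y of bar in the frame of large_tray between -0.026 and 0.026 m) or (x of glass in the frame of large_tray between -0.03 and 0.03 m and y of glass in the frame of large_tray between -0.026 and 0.026 m) or (x of saddle_1 in the frame of large_tray between -0.03 and 0.03 m and y of saddle_1 in the frame of large_tray between -0.026 and 0.026 m) or (x of saddle_2 in the frame of large_tray between -0.03 and 0.03 m and y of saddle_2 in the frame of large_tray between -0.026 and 0.026 m)) and ((x of bar in the frame of large_tray between -0.03 and 0.03 m and y of bar in the frame of large_tray between 0.046 and 0.098 m) or (x of glass in the frame of large_tray between -0.03 and 0.03 m and y of glass in the frame of large_tray between 0.046 and 0.098 m) or (x of saddle_1 in the frame of large_tray between -0.03 and 0.03 m and y of saddle_1 in the frame of large_tray between 0.046 and 0.098 m) or (x of saddle_2 in the frame of large_tray between -0.03 and 0.03 m and y of saddle_2 in the frame of large_tray between 0.046 and 0.098 m)) and height (world z) of saddle_1 between 0 and 0.009 m and height (world z) of saddle_2 between 0 and 0.009 m and height (world z) of bar between 0 and 0.009 m and height (world z) of glass between 0 and 0.009 m and height (world z) of drum_center between 0.016 and 0.025 m and angle between each of saddle_1, saddle_2, bar, glass's own z axis and vertical below 0.15 rad and linear speed of each of saddle_1, saddle_2, bar, glass, drum below 0.02 m/s and angular speed of each of saddle_1, saddle_2, bar, glass, drum below 0.3 rad/s); the robot touches nothing.
It fails at once if the glue bottle is shoved more than 25 mm or tipped more than 0.35 rad (distance of glue_bottle from where it was at the start of the episode above 0.025 m or angle between glue_bottle's own z axis and vertical above 0.35 rad).
It also fails if it takes over 118 s, if anything falls off the work surface, if the arm or the gripper's body presses on something with over 40 N, if the wrist force passes 120 N, or if a joint passes its speed limit or range.

### The arm

A 6-joint arm with a two-finger parallel gripper is mounted at the origin on a cart in front of the work surface, level with it; the furniture and walls round the work are solid. World frame = base frame: x ahead of the robot, y to its left, z up, the work surface at z = 0. Lengths are in m, angles in rad, forces in N, time in s.
With the tool pointing down it reaches from about 0.375 to 0.9 m from the base axis. Payload 3.1 kg.
Tool frame: the origin (TCP) lies at the very end of the fingers, on their centre line; the grasp point (between the pads) lies 19 mm behind it; z points along the fingers, y is the line along which they close (so a half turn about z gives the same grasp; the last joint's range is limited). The gripper opens to 87 mm and grips with 3 to 60 N. Pads are 19 mm wide; open, the fingers measure 117 mm over their backs; the gripper's body (75 mm by 190 mm) begins 51 mm behind the grasp point.
Start: joints at [-1.48, 0.527, 1.433, -0, 1.181, -0.178], TCP at [0.167, -0.602, 0.223] pointing down, gripper open.
Joint ranges: [-3.08, 3.08], [-0.75, 2.2], [0.22, 2.44], [-1.43, 4.57], [0, 2.65], [-2.85, 2.85]. Speed limits (rad/s): [2.79, 2.79, 3.14, 3.14, 3.14, 3.14].

### API

Orientations are given as a unit quaternion [x, y, z, w].
In Python, from rig import status, viewer, robot gives the robot as it stands.
- The arm moves only by the tool arm_command, never from a script. Its arguments are lists of equal length, an entry for each row: "delta_rot": the turn, a rotation vector about the tool's x, y, z in degrees, a list of three; "delta_pos": the shift along the tool's x, y, z in m, a list of three; "gripper": the closure, from -1 (fully open) to 1 (shut). In form: {"delta_rot": [[rx, ry, rz], ...], "delta_pos": [[dx, dy, dz], ...], "gripper": [gripper, ...]}. A call has 1 to 12 rows; each row is the pose to reach, as a shift and turn from the pose commanded when the call began, along the tool's axes at that moment; what a row does not reach only later rows make up. A row lasts 1/12 s, in which the tool goes at most 41.7 mm and 7.16 degrees, less where a joint would pass 70% of its speed; a pose out of reach is approached as far as the arm can. A call with a gripper value outside its range is refused whole. The fingers move at their own pace and stop on an object; "grip_force" is the grip in N (left out, the last holds). Time passes only in rows, so rows that repeat a pose let the fingers close. It gives the time, the measured TCP pose, the force, the opening and the grip force at its end, in the units of the state.
- status.get_obs(): the state, without advancing time (a new reading comes with each control period).
- viewer.camera(name): name is "scene" or "top"; returns a dict with "pixels" (400x640x3 uint8, blue, green, red), "fx", "fy", "cx", "cy" (pixels), "k1" (the pictures are not rectified: a ray, as slopes to the right and down, at radius r is drawn at 1 + k1 r^2 times it, then the intrinsics apply), "pose" (4x4, takes a point from camera to world coordinates). Camera axes: x right, y down, z forward; pixel columns grow to the right and rows downward; lengths in m; the calibration is good to about 2 mm. A picture is of the moment at which its call begins. There is no depth.
- robot.hand_in(): hands the job in; it is judged then, once.
The state is a dict: "time": time; "q": joint angles; "joint_velocities": joint speeds; "joint_torque": joint torques, N m; "position": TCP position; "tool_rot": TCP orientation; "ft_force": force on the tool from outside, world axes, zero at the start; "moment": the same for the moment, N m; "grip_width": finger opening in m; "grip_force": force on a finger pad.
Only numpy, scipy, OpenCV 4.12 (cv2) and the standard library are available. Lean on these libraries where they do the work, as an engineer would, in place of code of your own. Each camera call takes 0.05 s, during which the arm holds its last target. There are 200 camera calls.

## Working session

There is one attempt and no reset: what is moved stays moved. The work goes in short steps, Python scripts to look and compute and a tool call to move; the robot and the scene stay as the last step left them, time stands still between calls to the robot, and variables do not carry over. Pictures are saved under pics/ and viewed, at most 14 in all, crops included, and the job is handed in when it is done.

Besides the shell and the picture viewer there is one more tool, called as a command line: name --argument value ..., lists and objects as JSON in quotes. arm_command: Moves the arm, as the interface text tells. Its arguments: {"type":"object","properties":{"delta_rot":{"type":"array","items":{"type":"array","items":{"type":"number"}}},"delta_pos":{"type":"array","items":{"type":"array","items":{"type":"number"}}},"gripper":{"type":"array","items":{"type":"number"}},"grip_force":{"type":"number"}},"required":["delta_rot","delta_pos","gripper"]}

```bash
mkdir -p pics; python3 - <<'E'
from rig import status, viewer
import cv2,numpy as np
for n in("scene","top"):
    c=viewer.camera(n); cv2.imwrite(f"pics/{n}0.png",c["pixels"]); print(n,c["fx"],c["fy"],c["cx"],c["cy"],c["k1"]); print(np.round(c["pose"],4))
o=status.get_obs(); print(o)
E
```

```text
scene 368.5115599417308 368.5115599417308 321.37426046807826 195.94398928619586 -0.05817111155098566
[[-0.7068 -0.3474  0.6162 -0.0118]
 [-0.7072  0.3713 -0.6017  0.5903]
 [-0.0197 -0.8611 -0.5081  0.4702]
 [ 0.      0.      0.      1.    ]]
top 414.3380789486832 414.3380789486832 322.3555665281669 201.88357238161458 -0.04020397132474496
[[-0.001  -0.9956  0.0942  0.4216]
 [-0.9997  0.0035  0.026   0.0697]
 [-0.0262 -0.0941 -0.9952  0.8771]
 [ 0.      0.      0.      1.    ]]
{'time': 0.1, 'q': array([-1.47950016e+00,  5.28376497e-01,  1.43375577e+00, -2.15225264e-06,
        1.18144554e+00, -1.78490906e-01]), 'joint_velocities': array([-0.00208856, -0.00207072, -0.00410522, -0.00082237,  0.00097132,
       -0.00044092]), 'joint_torque': array([-2.63234788e-04, -4.40985703e+01, -1.77150249e+01,  6.35446957e-02,
        5.33397705e-02, -5.26574036e-05]), 'position': array([ 0.16655072, -0.6017119 ,  0.22167334]), 'tool_rot': array([ 9.90915111e-01,  1.34485156e-01,  4.22657888e-05, -9.91676853e-04]), 'ft_force': array([ 0.33309526, -0.09294238,  0.08148766]), 'moment': array([-0.02389549,  0.01930468,  0.0038524 ]), 'grip_force': 0.0, 'grip_width': 0.08697888540149866}
```

View pics/top0.png

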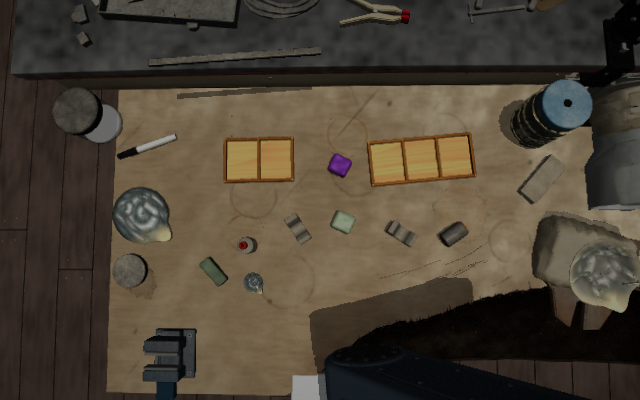

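View pics/scene0.png

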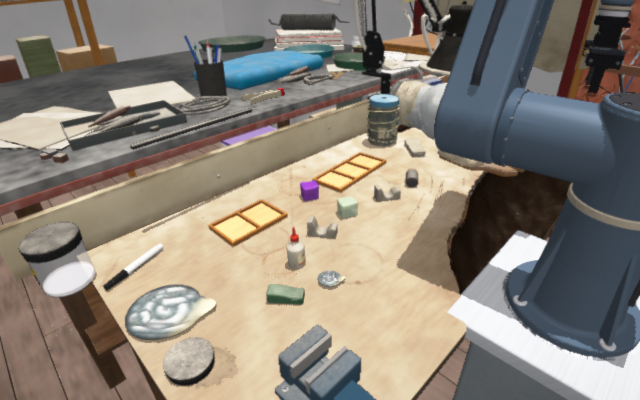

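The top view shows the trays at (259,160) and (421,160), with the purple decoy at (340,165). The saddles are at (298,229) and (400,233), the glass at (343,222), the drum at (453,234), the bar at (213,271) and the bottle at (246,245). The shell at (253,283) isn't needed.

```bash
cat > h.py <<'E'
import cv2,numpy as np
from rig import viewer,status
def cam(n): 
    c=viewer.camera(n); c["K"]=np.array([[c["fx"],0,c["cx"]],[0,c["fy"],c["cy"]],[0,0,1.]]); c["d"]=np.array([c["k1"],0,0,0.]); return c
def ray(c,px,z):
    p=cv2.undistortPoints(np.array(px,float).reshape(-1,1,2),c["K"],c["d"]).reshape(-1,2)
    d=np.c_[p,np.ones(len(p))]@c["pose"][:3,:3].T; o=c["pose"][:3,3]
    return o+d*((z-o[2])/d[:,2])[:,None]
def proj(c,P):
    T=np.linalg.inv(c["pose"]); r=cv2.Rodrigues(T[:3,:3])[0]
    return cv2.projectPoints(np.array(P,float).reshape(-1,1,3),r,T[:3,3],c["K"],c["d"])[0].reshape(-1,2)
E
python3 - <<'E'
from h import *
c=cam("top"); im=c["pixels"]
hsv=cv2.cvtColor(im,cv2.COLOR_BGR2HSV)
# trays: orange saturated
m=cv2.inRange(hsv,(5,110,60),(30,255,255)); m[:120]=0;m[200:]=0
cs=[k for k in cv2.findContours(cv2.morphologyEx(m,cv2.MORPH_CLOSE,np.ones((5,5))),0,2)[0] if cv2.contourArea(k)>800]
for k in cs:
    b=cv2.boxPoints(cv2.minAreaRect(k)); w=ray(c,b,.012)[:,:2]
    e=[w[1]-w[0],w[2]-w[1]]; print("tray",w.mean(0).round(4),[(np.linalg.norm(v).round(4),np.degrees(np.arctan2(v[1],v[0])).round(1)) for v in e])
lab=cv2.cvtColor(im,cv2.COLOR_BGR2LAB).astype(int); 
for n,(u,v),z in [("bar",(213,271),.024),("sadA",(298,229),.03),("sadB",(400,233),.03),("glass",(343,222),.039),("drum",(453,234),.02),("bottle",(246,245),.04)]:
    p=im[v,u]; print(n,p,ray(c,(u,v),z).round(3))
crop=cv2.resize(im[200:300,190:490],None,fx=2.66,fy=2.66,interpolation=cv2.INTER_CUBIC); cv2.imwrite("pics/crop1.png",cv2.convertScaleAbs(crop,alpha=1.4))
E
```

```text
tray [0.596  0.2296] [(np.float64(0.1511), np.float64(-90.6)), (np.float64(0.0992), np.float64(-179.6))]
tray [ 0.6179 -0.109 ] [(np.float64(0.2407), np.float64(-84.6)), (np.float64(0.1454), np.float64(-176.8))]
bar [64 85 74] [[0.36  0.317 0.024]]
sadA [ 90 107 116] [[0.446 0.142 0.03 ]]
sadB [ 90 106 115] [[ 0.438 -0.066  0.03 ]]
glass [125 144 138] [[0.46  0.05  0.039]]
drum [77 89 93] [[ 0.435 -0.176  0.02 ]]
bottle [ 6 11 62] [[0.414 0.246 0.04 ]]
```

View pics/crop1.png

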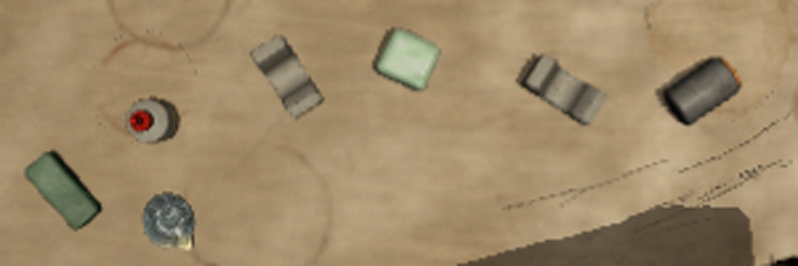

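```bash
python3 - <<'E'
from h import *
c=cam("top"); im=c["pixels"]
lab=cv2.cvtColor(im,cv2.COLOR_BGR2LAB).astype(int); hsv=cv2.cvtColor(im,cv2.COLOR_BGR2HSV)
m=(hsv[...,1]<75).astype(np.uint8)|((lab[...,1]<122)*1).astype(np.uint8)
m=m*255; m[:200]=0;m[298:]=0;m[:,:190]=0;m[:,490:]=0
m=cv2.morphologyEx(m,cv2.MORPH_OPEN,np.ones((3,3)))
vis=im.copy()
for k in cv2.findContours(m,0,2)[0]:
    if cv2.contourArea(k)<60: continue
    r=cv2.minAreaRect(k); b=cv2.boxPoints(r); (u,v)=r[0]
    w=ray(c,b,.024)[:,:2]; e=[w[1]-w[0],w[2]-w[1]]
    print(np.round(r[0],1),w.mean(0).round(4),[(np.linalg.norm(q).round(4),np.degrees(np.arctan2(q[1],q[0])).round(1)) for q in e])
    cv2.drawContours(vis,[k],-1,(0,0,255),1)
# large tray
t=cv2.inRange(hsv,(5,110,60),(30,255,255)); t[:128]=0;t[192:]=0;t[:,:360]=0;t[:,482:]=0
t=cv2.morphologyEx(t,cv2.MORPH_OPEN,np.ones((3,3)))
k=max(cv2.findContours(t,0,2)[0],key=cv2.contourArea);b=cv2.boxPoints(cv2.minAreaRect(k));w=ray(c,b,.012)[:,:2];e=[w[1]-w[0],w[2]-w[1]];print("tray",w.mean(0).round(4),[(np.linalg.norm(v).round(4),np.degrees(np.arctan2(v[1],v[0])).round(1)) for v in e])
cv2.drawContours(vis,[k],-1,(0,0,255),1)
s=cam("scene")["pixels"]
a=cv2.resize(vis[120:300,190:490],(780,468),interpolation=cv2.INTER_NEAREST)
z=cv2.resize(s[150:320,250:450],None,fx=3.9,fy=3.5,interpolation=cv2.INTER_CUBIC)
cv2.imwrite("pics/vis.png",a);cv2.imwrite("pics/sz.png",z)
E
```

```text
[253.  282.5] [0.3372 0.2341] [(np.float64(0.0371), np.float64(-89.8)), (np.float64(0.0384), np.float64(-179.4))]
[440.5 263. ] [ 0.3767 -0.1483] [(np.float64(0.0275), np.float64(-45.9)), (np.float64(0.0156), np.float64(-135.6))]
[212.8 271.3] [0.3596 0.3178] [(np.float64(0.026), np.float64(-47.6)), (np.float64(0.0622), np.float64(-136.4))]
[247.  245.5] [0.4126 0.2475] [(np.float64(0.025), np.float64(-90.0)), (np.float64(0.0308), np.float64(-179.2))]
[453.6 233.6] [ 0.4362 -0.1766] [(np.float64(0.0523), np.float64(-57.0)), (np.float64(0.0325), np.float64(-147.6))]
[401.9 233.4] [ 0.4371 -0.0709] [(np.float64(0.0295), np.float64(-33.7)), (np.float64(0.0613), np.float64(-123.5))]
[297.4 228.4] [0.4477 0.1436] [(np.float64(0.0284), np.float64(-57.0)), (np.float64(0.0618), np.float64(-146.8))]
[343.2 222.1] [0.4604 0.0491] [(np.float64(0.0387), np.float64(-26.7)), (np.float64(0.0414), np.float64(-116.8))]
tray [ 0.5952 -0.1177] [(np.float64(0.225), np.float64(-84.6)), (np.float64(0.0985), np.float64(-176.7))]
```

View pics/vis.png

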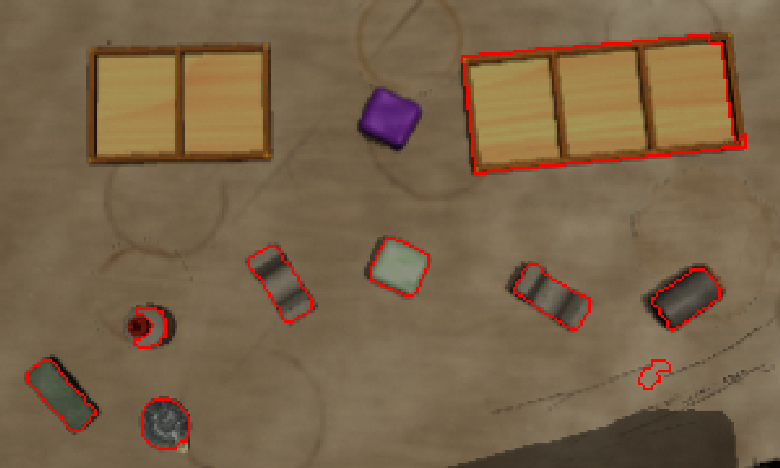

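View pics/sz.png

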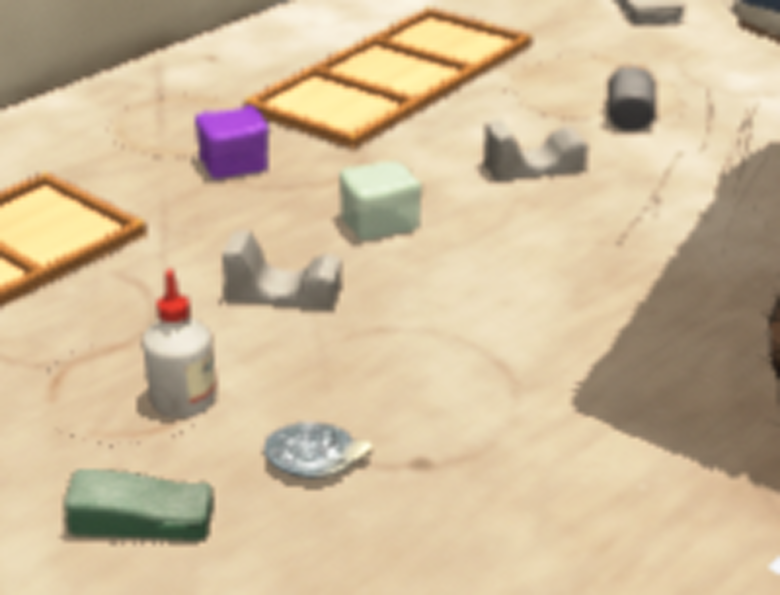

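The overlay shows clean outlines on all the stock; the large tray's corners in the crop are (462,57), (732,34), (745,148) and (475,174). In the scene crop both saddles have their high end at the left ((240,240) and (495,130)), so it faces +x,+y. Next I compute the poses at mid-height and write a move helper.

```bash
cat >> h.py <<'E'
from scipy.spatial.transform import Rotation as R
def to(x,y,z,yang):
    """delta (tool axes, deg) to TCP x,y,z pointing down, closing line at yang deg (mod 180)"""
    o=status.get_obs(); A=R.from_quat(o["tool_rot"]); best=None
    for k in(0,180,360,-180):
        t=np.radians(yang+k); Y=np.array([np.cos(t),np.sin(t),0]); Z=np.array([0,0,-1.]); X=np.cross(Y,Z)
        d=(A.inv()*R.from_matrix(np.c_[X,Y,Z])).as_rotvec(degrees=True)
        if best is None or abs(d[2])<abs(best[2]): best=d
    print("rot",best.round(1),"pos",A.inv().apply(np.array([x,y,z])-o["position"]).round(4),"q6",o["q"][5].round(2),"at",o["position"].round(3))
E
python3 - <<'E'
from h import *
c=cam("top")
T={"bar":((212.8,271.3),.016),"A":((297.4,228.4),.02),"B":((401.9,233.4),.018),"glass":((343.2,222.1),.025),"drum":((453.6,233.6),.018)}
for n,(p,z) in T.items(): print(n,ray(c,p,z)[0].round(4))
L=np.array([(462,57),(732,34),(745,148),(475,174)])/2.6+(190,120)
w=ray(c,L,.012)[:,:2];print("large",w.mean(0).round(4),[np.linalg.norm(w[i]-w[i-1]).round(4) for i in range(4)],np.degrees(np.arctan2(*(w[0]-w[1]+w[3]-w[2])[::-1])))
L=np.array([(90,47),(268,44),(270,158),(90,161)])/2.6+(190,120)
w=ray(c,L,.012)[:,:2];print("small",w.mean(0).round(4),[np.linalg.norm(w[i]-w[i-1]).round(4) for i in range(4)],np.degrees(np.arctan2(*(w[0]-w[1]+w[3]-w[2])[::-1])))
s=cam("scene")
# cross-check: project into scene
print(proj(s,[(.436,-.176,.016),(.36,.317,.012),(.46,.049,.02)]).round())
to(.436,-.176,.12,32)
E
```

```text
bar [0.359 0.32  0.016]
A [0.4478 0.1438 0.02  ]
B [ 0.4371 -0.0719  0.018 ]
glass [0.4604 0.0491 0.025 ]
drum [ 0.4363 -0.1783  0.018 ]
large [ 0.5925 -0.1186] [np.float64(0.0968), np.float64(0.2215), np.float64(0.0944), np.float64(0.2194)] 95.01712884830742
small [0.5951 0.2274] [np.float64(0.0952), np.float64(0.1476), np.float64(0.0946), np.float64(0.1476)] 90.53960234045027
[[410. 177.]
 [286. 292.]
 [347. 206.]]
rot [-0.   0.  73.5] pos [ 0.3733 -0.3389  0.1025] q6 -0.18 at [ 0.167 -0.602  0.222]
```

arm_command --delta_rot '[[0,0,-106.5],[0,0,-106.5],[0,0,-106.5],[0,0,-106.5],[0,0,-106.5],[0,0,-106.5],[0,0,-106.5],[0,0,-106.5],[0,0,-106.5],[0,0,-106.5],[0,0,-106.5],[0,0,-106.5]]' --delta_pos '[[0.374,-0.338,0.1],[0.374,-0.338,0.1],[0.374,-0.338,0.1],[0.374,-0.338,0.1],[0.374,-0.338,0.1],[0.374,-0.338,0.1],[0.374,-0.338,0.1],[0.374,-0.338,0.1],[0.374,-0.338,0.1],[0.374,-0.338,0.1],[0.374,-0.338,0.1],[0.374,-0.338,0.1]]' --gripper '[-1,-1,-1,-1,-1,-1,-1,-1,-1,-1,-1,-1]' --grip_force 25

```text
time: 1.35
position: [0.4307, -0.1869, 0.1252]
tool_rot: [0.631, 0.776, 0.0, 0.0]
ft_force: [0.7, 0.1, -0.1]
grip_width: 0.0868
grip_force: 0.0
```

```bash
python3 - <<'E'
from h import *
to(.436,-.178,.12,32)
E
```

```text
rot [  0.    0.  -20.3] pos [0.0076 0.007  0.0052] q6 -0.85 at [ 0.431 -0.187  0.125]
```

arm_command --delta_rot '[[0,0,-20.3],[0,0,-20.3],[0,0,-20.3],[0,0,-20.3],[0,0,-20.3],[0,0,-20.3]]' --delta_pos '[[0.0076,0.007,0.005],[0.0076,0.007,0.005],[0.0076,0.007,0.005],[0.0076,0.007,0.005],[0.0076,0.007,0.005],[0.0076,0.007,0.005]]' --gripper '[-1,-1,-1,-1,-1,-1]'

```text
time: 1.85
position: [0.4351, -0.1799, 0.1204]
tool_rot: [0.488, 0.873, -0.0, 0.0]
ft_force: [-0.1, -0.2, 0.4]
grip_width: 0.0872
grip_force: 0.0
```

```bash
python3 - <<'E'
from h import *
to(.436,-.178,.010,32)
a=cam("top")["pixels"][120:300,330:510]; b=cam("scene")["pixels"][60:260,300:520]
cv2.imwrite("pics/d1.png",np.hstack([cv2.resize(a,(400,400)),cv2.resize(b,(400,400))]))
E
```

```text
rot [ 0.   0.  -0.5] pos [0.0012 0.0017 0.1104] q6 -1.18 at [ 0.435 -0.18   0.12 ]
```

View pics/d1.png

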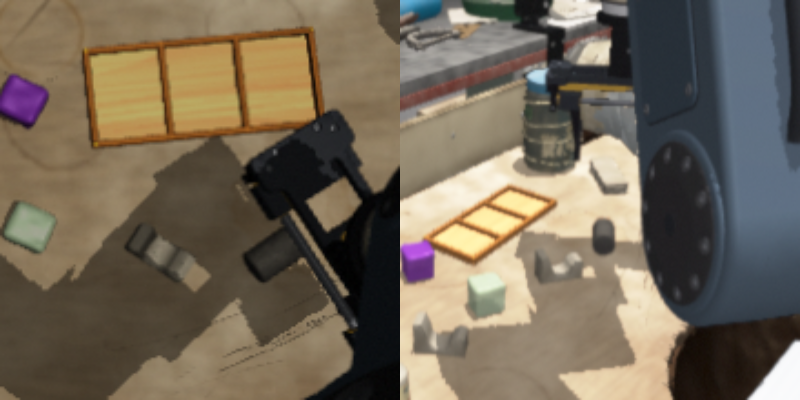

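The drum stays at (270,255) in the left half, under the gripper. The gripper's long side runs along the closing line (from (270,170) to (350,320)). Now I go down and grip.

arm_command --delta_rot '[[0,0,0],[0,0,0],[0,0,0],[0,0,0],[0,0,0],[0,0,0],[0,0,0],[0,0,0],[0,0,0],[0,0,0],[0,0,0],[0,0,0]]' --delta_pos '[[0.001,0.002,0.04],[0.001,0.002,0.08],[0.001,0.002,0.1],[0.001,0.002,0.11],[0.001,0.002,0.11],[0.001,0.002,0.11],[0.001,0.002,0.11],[0.001,0.002,0.11],[0.001,0.002,0.11],[0.001,0.002,0.11],[0.001,0.002,0.11],[0.001,0.002,0.11]]' --gripper '[-1,-1,-1,-1,-1,0.6,0.6,0.6,0.6,0.6,0.6,0.6]'

```text
time: 2.95
position: [0.4364, -0.1778, 0.0107]
tool_rot: [0.487, 0.873, -0.0, 0.0]
ft_force: [0.1, -0.0, -0.1]
grip_width: 0.048
grip_force: 0.0
```

arm_command --delta_rot '[[0,0,0],[0,0,0],[0,0,0],[0,0,0],[0,0,0],[0,0,0]]' --delta_pos '[[0,0,0],[0,0,0],[0,0,-0.02],[0,0,-0.06],[0,0,-0.1],[0,0,-0.11]]' --gripper '[0.6,0.6,0.6,0.6,0.6,0.6]'

```text
time: 3.45
position: [0.4382, -0.179, 0.1245]
tool_rot: [0.487, 0.873, -0.0, 0.004]
ft_force: [1.0, 0.1, -0.9]
grip_width: 0.0321
grip_force: 25.0
```

```bash
cat >> h.py <<'E'
def comp(tray,y):
    o,a=((.5951,.2274),90.5) if tray=="s" else ((.5925,-.1186),95.0)
    t=np.radians(a); return o[0]+y*np.cos(t),o[1]+y*np.sin(t),a
E
python3 - <<'E'
from h import *
x,y,a=comp("s",.036); print(x,y); to(x,y,.12,a)
E
```

```text
0.5947858447220585 0.26339862923031016
rot [ -0.1   0.4 -58.8] pos [0.294  0.3657 0.0035] q6 -1.18 at [ 0.438 -0.179  0.124]
```

arm_command --delta_rot '[[0,0,-58.8],[0,0,-58.8],[0,0,-58.8],[0,0,-58.8],[0,0,-58.8],[0,0,-58.8],[0,0,-58.8],[0,0,-58.8],[0,0,-58.8],[0,0,-58.8],[0,0,-58.8],[0,0,-58.8]]' --delta_pos '[[0.294,0.366,0],[0.294,0.366,0],[0.294,0.366,0],[0.294,0.366,0],[0.294,0.366,0],[0.294,0.366,0],[0.294,0.366,0],[0.294,0.366,0],[0.294,0.366,0],[0.294,0.366,0],[0.294,0.366,0],[0.294,0.366,0]]' --gripper '[0.6,0.6,0.6,0.6,0.6,0.6,0.6,0.6,0.6,0.6,0.6,0.6]'

```text
time: 4.45
position: [0.5948, 0.2709, 0.1202]
tool_rot: [-0.006, 1.0, 0.002, 0.002]
ft_force: [1.1, 0.1, 0.3]
grip_width: 0.0319
grip_force: 25.0
```

arm_command --delta_rot '[[0,0,0],[0,0,0],[0,0,0]]' --delta_pos '[[0,0,0],[0,0,0],[0,0,0]]' --gripper '[0.6,0.6,0.6]'

```text
time: 4.7
position: [0.5919, 0.2633, 0.1196]
tool_rot: [-0.004, 1.0, -0.001, -0.001]
ft_force: [0.1, -0.1, -1.6]
grip_width: 0.0319
grip_force: 25.0
```

```bash
python3 - <<'E'
from h import *
x,y,a=comp("s",.036); to(x,y,.0155,a)
E
```

```text
rot [-0.1 -0.2 -0. ] pos [-0.0032  0.0002  0.1041] q6 -1.33 at [0.592 0.263 0.12 ]
```

arm_command --delta_rot '[[0,0,0],[0,0,0],[0,0,0],[0,0,0],[0,0,0],[0,0,0],[0,0,0],[0,0,0],[0,0,0],[0,0,0],[0,0,0]]' --delta_pos '[[-0.003,0,0.035],[-0.003,0,0.07],[-0.003,0,0.09],[-0.003,0,0.1],[-0.003,0,0.104],[-0.003,0,0.104],[-0.003,0,0.104],[-0.003,0,0.104],[-0.003,0,0.104],[-0.003,0,0.104],[-0.003,0,0.104]]' --gripper '[0.6,0.6,0.6,0.6,0.6,0.6,0.6,0,0,0,0]'

```text
time: 5.62
position: [0.5963, 0.2647, 0.0165]
tool_rot: [-0.004, 1.0, 0.0, 0.0]
ft_force: [0.5, -0.4, 0.1]
grip_width: 0.0426
grip_force: 0.0
```

arm_command --delta_rot '[[0,0,0],[0,0,0],[0,0,0],[0,0,0],[0,0,0]]' --delta_pos '[[0,0,-0.01],[0,0,-0.04],[0,0,-0.08],[0,0,-0.12],[0,0,-0.12]]' --gripper '[0,0,-1,-1,-1]'

```text
time: 6.03
position: [0.6017, 0.2666, 0.1458]
tool_rot: [-0.005, 1.0, 0.002, 0.008]
ft_force: [1.9, 0.4, 0.4]
grip_width: 0.0562
grip_force: 0.0
```

```bash
python3 - <<'E'
from h import *
t=np.radians(33.2); to(.4478+.012*np.cos(t),.1438+.012*np.sin(t),.12,33.2-90)
E
```

```text
rot [ -0.    1.  -32.7] pos [ 0.1454 -0.115   0.0229] q6 -1.33 at [0.602 0.267 0.146]
```

arm_command --delta_rot '[[0,0,-32.7],[0,0,-32.7],[0,0,-32.7],[0,0,-32.7],[0,0,-32.7],[0,0,-32.7],[0,0,-32.7],[0,0,-32.7]]' --delta_pos '[[0.143,-0.116,0.02],[0.143,-0.116,0.02],[0.143,-0.116,0.02],[0.143,-0.116,0.02],[0.143,-0.116,0.02],[0.143,-0.116,0.02],[0.143,-0.116,0.02],[0.143,-0.116,0.02]]' --gripper '[-0.3,-0.3,-0.3,-0.3,-0.3,-0.3,-0.3,-0.3]' --grip_force 40

```text
time: 6.7
position: [0.4565, 0.148, 0.1171]
tool_rot: [-0.285, 0.958, -0.0, 0.002]
ft_force: [1.0, 0.2, -0.3]
grip_width: 0.0568
grip_force: 0.0
```

```bash
python3 - <<'E'
from h import *
t=np.radians(33.2); to(.4478+.012*np.cos(t),.1438+.012*np.sin(t),.02,33.2-90)
a=cam("top")["pixels"][110:290,190:370]; b=cam("scene")["pixels"][100:300,220:440]
cv2.imwrite("pics/a1.png",np.hstack([cv2.resize(a,(400,400)),cv2.resize(b,(400,400))]))
E
```

```text
rot [-0.1  0.2 -0.1] pos [-0.002   0.0014  0.0971] q6 -2.07 at [0.457 0.148 0.117]
```

View pics/a1.png

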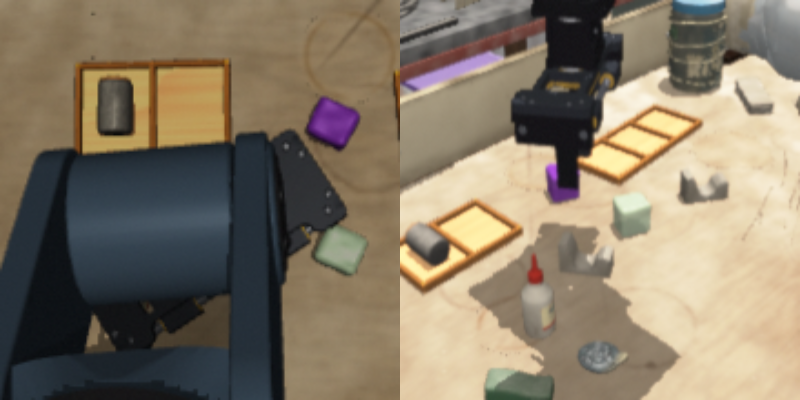

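The drum lies inside the small tray's left compartment at (115,105). The bottle stands, and saddle A is under the fingers with the gripper body clear.

arm_command --delta_rot '[[0,0,0],[0,0,0],[0,0,0],[0,0,0],[0,0,0],[0,0,0],[0,0,0],[0,0,0],[0,0,0],[0,0,0],[0,0,0],[0,0,0]]' --delta_pos '[[-0.002,0.001,0.03],[-0.002,0.001,0.06],[-0.002,0.001,0.08],[-0.002,0.001,0.096],[-0.002,0.001,0.096],[-0.002,0.001,0.096],[-0.002,0.001,0.096],[-0.002,0.001,0.096],[-0.002,0.001,0.096],[-0.002,0.001,0.096],[-0.002,0.001,0.096],[-0.002,0.001,0.096]]' --gripper '[-0.3,-0.3,-0.3,-0.3,-0.3,0.7,0.7,0.7,0.7,0.7,0.7,0.7]'

```text
time: 7.8
position: [0.4558, 0.1496, 0.021]
tool_rot: [-0.286, 0.958, -0.0, 0.001]
ft_force: [0.1, 0.1, 5.0]
grip_width: 0.0258
grip_force: 40.0
```

arm_command --delta_rot '[[0,0,0],[0,0,0],[0,0,0],[0,0,0],[0,0,0],[0,0,0]]' --delta_pos '[[0,0,0],[0,0,0],[0,0,-0.02],[0,0,-0.05],[0,0,-0.08],[0,0,-0.1]]' --gripper '[0.7,0.7,0.7,0.7,0.7,0.7]'

```text
time: 8.3
position: [0.4553, 0.1494, 0.1219]
tool_rot: [-0.286, 0.958, -0.0, 0.0]
ft_force: [1.1, -0.2, -1.7]
grip_width: 0.0255
grip_force: 40.0
```

```bash
python3 - <<'E'
from h import *
# saddle origin is 12mm behind grip along saddle +y; place saddle +y along +x
x,y,a=comp("s",-.036); to(x+.012,y,.12,a)
E
```

```text
rot [-0.   0.  32.7] pos [-0.1503 -0.0482  0.0021] q6 -2.07 at [0.455 0.149 0.122]
```

arm_command --delta_rot '[[0,0,32.7],[0,0,32.7],[0,0,32.7],[0,0,32.7],[0,0,32.7],[0,0,32.7],[0,0,32.7],[0,0,32.7]]' --delta_pos '[[-0.15,-0.048,0],[-0.15,-0.048,0],[-0.15,-0.048,0],[-0.15,-0.048,0],[-0.15,-0.048,0],[-0.15,-0.048,0],[-0.15,-0.048,0],[-0.15,-0.048,0]]' --gripper '[0.7,0.7,0.7,0.7,0.7,0.7,0.7,0.7]'

```text
time: 8.97
position: [0.6046, 0.1911, 0.1192]
tool_rot: [-0.005, 1.0, -0.0, -0.002]
ft_force: [0.1, -0.4, -2.9]
grip_width: 0.0255
grip_force: 40.0
```

```bash
python3 - <<'E'
from h import *
x,y,a=comp("s",-.036); to(x+.012,y,.026,a)
b=cam("scene")["pixels"][90:250,190:390]
cv2.imwrite("pics/a2.png",cv2.resize(b,(750,600)))
E
```

```text
rot [-0.  -0.2  0.1] pos [-0.0032  0.0003  0.0932] q6 -1.45 at [0.605 0.191 0.119]
```

View pics/a2.png

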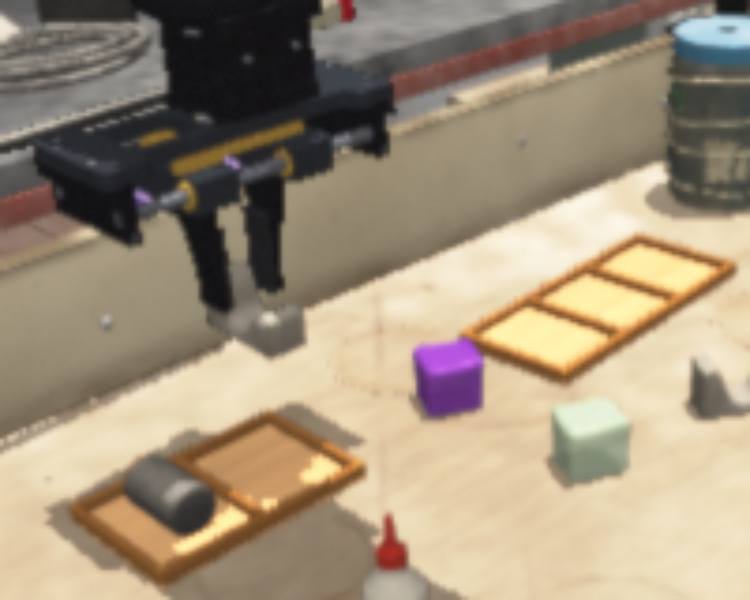

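The saddle hangs upright between the fingers at (260,320), over the small tray's free compartment. Lowering it.

arm_command --delta_rot '[[0,0,0],[0,0,0],[0,0,0],[0,0,0],[0,0,0],[0,0,0],[0,0,0],[0,0,0],[0,0,0],[0,0,0],[0,0,0]]' --delta_pos '[[-0.003,0,0.03],[-0.003,0,0.06],[-0.003,0,0.08],[-0.003,0,0.09],[-0.003,0,0.093],[-0.003,0,0.093],[-0.003,0,0.093],[-0.003,0,0.093],[-0.003,0,0.093],[-0.003,0,0.093],[-0.003,0,0.093]]' --gripper '[0.7,0.7,0.7,0.7,0.7,0.7,0.7,0.1,0.1,0.1,0.1]'

```text
time: 9.93
position: [0.6109, 0.1916, 0.0285]
tool_rot: [-0.004, 1.0, 0.0, 0.001]
ft_force: [-0.1, 0.3, 0.4]
grip_width: 0.038
grip_force: 0.0
```

arm_command --delta_rot '[[0,0,0],[0,0,0],[0,0,0],[0,0,0],[0,0,0]]' --delta_pos '[[0,0,-0.01],[0,0,-0.04],[0,0,-0.08],[0,0,-0.1],[0,0,-0.1]]' --gripper '[0.1,0.1,-0.7,-0.7,-0.7]'

```text
time: 10.35
position: [0.6142, 0.1922, 0.1341]
tool_rot: [-0.004, 1.0, 0.001, 0.006]
ft_force: [0.8, 0.1, 0.4]
grip_width: 0.0515
grip_force: 0.0
```

```bash
python3 - <<'E'
from h import *
# glass: edges at -26.7 / -116.8 ; grip across 38-42
for a in(-26.7,-116.8): to(.4604,.0491,.12,a)
E
```

```text
rot [ -0.3   0.7 -62.8] pos [ 0.1552 -0.1417  0.0119] q6 -1.45 at [0.614 0.192 0.134]
rot [ 0.3  0.7 27.3] pos [ 0.1552 -0.1417  0.0119] q6 -1.45 at [0.614 0.192 0.134]
```

arm_command --delta_rot '[[0,0,27.3],[0,0,27.3],[0,0,27.3],[0,0,27.3],[0,0,27.3],[0,0,27.3],[0,0,27.3],[0,0,27.3],[0,0,27.3]]' --delta_pos '[[0.153,-0.142,0.012],[0.153,-0.142,0.012],[0.153,-0.142,0.012],[0.153,-0.142,0.012],[0.153,-0.142,0.012],[0.153,-0.142,0.012],[0.153,-0.142,0.012],[0.153,-0.142,0.012],[0.153,-0.142,0.012]]' --gripper '[-0.8,-0.8,-0.8,-0.8,-0.8,-0.8,-0.8,-0.8,-0.8]'

```text
time: 11.1
position: [0.4601, 0.0484, 0.1156]
tool_rot: [0.231, 0.973, 0.0, 0.001]
ft_force: [-0.3, -0.1, 0.2]
grip_width: 0.0781
grip_force: 0.0
```

```bash
python3 - <<'E'
from h import *
to(.4604,.0491,.012,-116.8)
E
```

```text
rot [0.1 0.1 0. ] pos [0.0003 0.0006 0.1036] q6 -1.24 at [0.46  0.048 0.116]
```

arm_command --delta_rot '[[0,0,0],[0,0,0],[0,0,0],[0,0,0],[0,0,0],[0,0,0],[0,0,0],[0,0,0],[0,0,0],[0,0,0],[0,0,0],[0,0,0]]' --delta_pos '[[0,0,0.03],[0,0,0.06],[0,0,0.08],[0,0,0.1],[0,0,0.104],[0,0,0.104],[0,0,0.104],[0,0,0.104],[0,0,0.104],[0,0,0.104],[0,0,0.104],[0,0,0.104]]' --gripper '[-0.8,-0.8,-0.8,-0.8,-0.8,0.4,0.4,0.4,0.4,0.4,0.4,0.4]'

```text
time: 12.1
position: [0.4587, 0.0482, 0.0119]
tool_rot: [0.232, 0.973, 0.0, 0.001]
ft_force: [-0.3, 1.3, 3.0]
grip_width: 0.0401
grip_force: 39.8
```

arm_command --delta_rot '[[0,0,0],[0,0,0],[0,0,0],[0,0,0],[0,0,0],[0,0,0],[0,0,0]]' --delta_pos '[[0,0,0],[0,0,0],[0,0,-0.02],[0,0,-0.05],[0,0,-0.08],[0,0,-0.11],[0,0,-0.11]]' --gripper '[0.4,0.4,0.4,0.4,0.4,0.4,0.4]'

```text
time: 12.68
position: [0.461, 0.0478, 0.1254]
tool_rot: [0.232, 0.973, 0.0, 0.004]
ft_force: [0.1, -0.4, -2.4]
grip_width: 0.0398
grip_force: 39.7
```

```bash
python3 - <<'E'
from h import *
x,y,a=comp("l",.0); to(x,y,.12,a)
E
```

```text
rot [  0.    0.5 -31.8] pos [-0.1923 -0.0893  0.0068] q6 -1.24 at [0.461 0.048 0.125]
```

arm_command --delta_rot '[[0,0,-31.8],[0,0,-31.8],[0,0,-31.8],[0,0,-31.8],[0,0,-31.8],[0,0,-31.8],[0,0,-31.8],[0,0,-31.8],[0,0,-31.8]]' --delta_pos '[[-0.19,-0.089,0.005],[-0.19,-0.089,0.005],[-0.19,-0.089,0.005],[-0.19,-0.089,0.005],[-0.19,-0.089,0.005],[-0.19,-0.089,0.005],[-0.19,-0.089,0.005],[-0.19,-0.089,0.005],[-0.19,-0.089,0.005]]' --gripper '[0.4,0.4,0.4,0.4,0.4,0.4,0.4,0.4,0.4]'

```text
time: 13.43
position: [0.5855, -0.1154, 0.1149]
tool_rot: [-0.044, 0.999, 0.001, -0.002]
ft_force: [-0.2, 0.9, -2.4]
grip_width: 0.0399
grip_force: 39.7
```

```bash
python3 - <<'E'
from h import *
x,y,a=comp("l",.0); to(x,y,.0175,a)
E
```

```text
rot [ 0.1 -0.2  0. ] pos [-0.0071 -0.004   0.0974] q6 -2.04 at [ 0.586 -0.115  0.115]
```

arm_command --delta_rot '[[0,0,0],[0,0,0],[0,0,0],[0,0,0],[0,0,0],[0,0,0],[0,0,0],[0,0,0],[0,0,0],[0,0,0],[0,0,0]]' --delta_pos '[[-0.005,-0.003,0.03],[-0.005,-0.003,0.06],[-0.005,-0.003,0.08],[-0.005,-0.003,0.092],[-0.005,-0.003,0.097],[-0.005,-0.003,0.098],[-0.005,-0.003,0.098],[-0.005,-0.003,0.098],[-0.005,-0.003,0.098],[-0.005,-0.003,0.098],[-0.005,-0.003,0.098]]' --gripper '[0.4,0.4,0.4,0.4,0.4,0.4,0.4,-0.2,-0.2,-0.2,-0.2]'

```text
time: 14.35
position: [0.5938, -0.1199, 0.0194]
tool_rot: [-0.044, 0.999, -0.0, 0.001]
ft_force: [-0.5, 0.1, 0.6]
grip_width: 0.051
grip_force: 0.0
```

arm_command --delta_rot '[[0,0,0],[0,0,0],[0,0,0],[0,0,0],[0,0,0]]' --delta_pos '[[0,0,-0.01],[0,0,-0.04],[0,0,-0.08],[0,0,-0.11],[0,0,-0.11]]' --gripper '[-0.2,-0.2,-0.2,-0.2,-0.2]'

```text
time: 14.77
position: [0.5975, -0.1212, 0.1359]
tool_rot: [-0.044, 0.999, -0.003, 0.006]
ft_force: [1.9, -1.1, 1.4]
grip_width: 0.0521
grip_force: 0.0
```

```bash
python3 - <<'E'
from h import *
t=np.radians(56.5); to(.4371+.012*np.cos(t),-.0719+.012*np.sin(t),.12,56.5-90)
E
```

```text
rot [ -0.7   0.5 -51.5] pos [0.1482 0.0726 0.0135] q6 -2.04 at [ 0.597 -0.121  0.136]
```

arm_command --delta_rot '[[0,0,128.5],[0,0,128.5],[0,0,128.5],[0,0,128.5],[0,0,128.5],[0,0,128.5],[0,0,128.5],[0,0,128.5],[0,0,128.5],[0,0,128.5],[0,0,128.5],[0,0,128.5]]' --delta_pos '[[0.145,0.072,0.013],[0.145,0.072,0.013],[0.145,0.072,0.013],[0.145,0.072,0.013],[0.145,0.072,0.013],[0.145,0.072,0.013],[0.145,0.072,0.013],[0.145,0.072,0.013],[0.145,0.072,0.013],[0.145,0.072,0.013],[0.145,0.072,0.013],[0.145,0.072,0.013]]' --gripper '[-0.3,-0.3,-0.3,-0.3,-0.3,-0.3,-0.3,-0.3,-0.3,-0.3,-0.3,-0.3]'

```text
time: 15.77
position: [0.4422, -0.0605, 0.1156]
tool_rot: [0.651, 0.759, 0.0, 0.0]
ft_force: [-0.0, 1.1, -0.0]
grip_width: 0.0565
grip_force: 0.0
```

```bash
python3 - <<'E'
from h import *
t=np.radians(56.5); to(.4371+.012*np.cos(t),-.0719+.012*np.sin(t),.12,56.5-90)
E
```

```text
rot [ 0.   0.  42.2] pos [-0.0017  0.0013 -0.0044] q6 -0.54 at [ 0.442 -0.06   0.116]
```

arm_command --delta_rot '[[0,0,42.2],[0,0,42.2],[0,0,42.2],[0,0,42.2],[0,0,42.2],[0,0,42.2],[0,0,42.2],[0,0,42.2]]' --delta_pos '[[-0.002,0.001,0],[-0.002,0.001,0],[-0.002,0.001,0],[-0.002,0.001,0],[-0.002,0.001,0],[-0.002,0.001,0],[-0.002,0.001,0],[-0.002,0.001,0]]' --gripper '[-0.3,-0.3,-0.3,-0.3,-0.3,-0.3,-0.3,-0.3]'

```text
time: 16.43
position: [0.4435, -0.0623, 0.1155]
tool_rot: [0.879, 0.477, 0.0, 0.0]
ft_force: [0.4, 0.0, 0.2]
grip_width: 0.0564
grip_force: 0.0
```

```bash
python3 - <<'E'
from h import *
t=np.radians(56.5); to(.4371+.012*np.cos(t),-.0719+.012*np.sin(t),.02,56.5-90)
a=cam("top")["pixels"][110:290,200:500]; b=cam("scene")["pixels"][100:300,220:450]
cv2.imwrite("pics/b1.png",np.vstack([cv2.resize(a,(500,300)),cv2.resize(b,(500,300))]))
E
```

```text
rot [ 0.  -0.   0.5] pos [ 0.0004 -0.0001  0.0955] q6 0.19 at [ 0.444 -0.062  0.115]
```

View pics/b1.png

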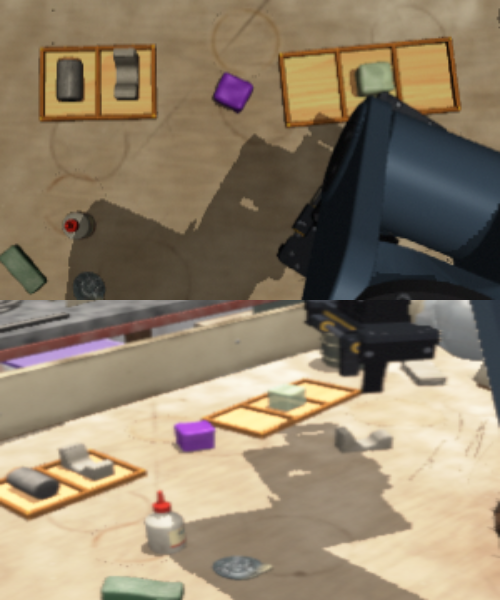

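The small tray holds the drum (70,80) and saddle A (125,72), and the glass sits in the middle compartment (375,78). Saddle A looks a little far toward the back rim, so I'll measure it after this grasp.

arm_command --delta_rot '[[0,0,0],[0,0,0],[0,0,0],[0,0,0],[0,0,0],[0,0,0],[0,0,0],[0,0,0],[0,0,0],[0,0,0],[0,0,0],[0,0,0]]' --delta_pos '[[0,0,0.03],[0,0,0.06],[0,0,0.08],[0,0,0.097],[0,0,0.097],[0,0,0.097],[0,0,0.097],[0,0,0.097],[0,0,0.097],[0,0,0.097],[0,0,0.097],[0,0,0.097]]' --gripper '[-0.3,-0.3,-0.3,-0.3,-0.3,0.7,0.7,0.7,0.7,0.7,0.7,0.7]'

```text
time: 17.53
position: [0.4439, -0.0623, 0.019]
tool_rot: [0.879, 0.476, 0.0, 0.0]
ft_force: [0.3, 1.0, 6.3]
grip_width: 0.0266
grip_force: 40.0
```

arm_command --delta_rot '[[0,0,0],[0,0,0],[0,0,0],[0,0,0],[0,0,0],[0,0,0]]' --delta_pos '[[0,0,0],[0,0,0],[0,0,-0.02],[0,0,-0.05],[0,0,-0.08],[0,0,-0.11]]' --gripper '[0.7,0.7,0.7,0.7,0.7,0.7]'

```text
time: 18.03
position: [0.4427, -0.0619, 0.129]
tool_rot: [0.879, 0.476, -0.001, -0.001]
ft_force: [1.2, 0.3, -2.7]
grip_width: 0.0265
grip_force: 40.0
```

```bash
python3 - <<'E'
from h import *
x,y,a=comp("l",-.072); to(x+.010,y-.001,.12,a)
c=cam("top"); 
# saddle A extents: project expected base outline and compare mask rows
hsv=cv2.cvtColor(c["pixels"],cv2.COLOR_BGR2HSV); m=(hsv[...,1]<85).astype(np.uint8)[136:185,262:292]
k=max(cv2.findContours(m,0,2)[0],key=cv2.contourArea); bx=cv2.boundingRect(k); print(bx)
u=262+bx[0]+bx[2]/2; print("top end",ray(c,(u,136+bx[1]),.038),"low end",ray(c,(u,136+bx[1]+bx[3]),.028), ray(c,(u,136+bx[1]+bx[3]),.004))
E
```

```text
rot [-0.1  0.1 51.9] pos [-0.0176  0.2099  0.0085] q6 0.19 at [ 0.443 -0.062  0.129]
(6, 3, 15, 31)
top end [[0.63232957 0.18865936 0.038     ]] low end [[0.56896711 0.18936978 0.028     ]] [[0.57313294 0.19275224 0.004     ]]
```

arm_command --delta_rot '[[0,0,51.9],[0,0,51.9],[0,0,51.9],[0,0,51.9],[0,0,51.9],[0,0,51.9],[0,0,51.9],[0,0,51.9],[0,0,51.9],[0,0,51.9]]' --delta_pos '[[-0.018,0.21,0.005],[-0.018,0.21,0.005],[-0.018,0.21,0.005],[-0.018,0.21,0.005],[-0.018,0.21,0.005],[-0.018,0.21,0.005],[-0.018,0.21,0.005],[-0.018,0.21,0.005],[-0.018,0.21,0.005],[-0.018,0.21,0.005]]' --gripper '[0.7,0.7,0.7,0.7,0.7,0.7,0.7,0.7,0.7,0.7]'

```text
time: 18.92
position: [0.6088, -0.1917, 0.1222]
tool_rot: [0.999, 0.044, -0.001, -0.001]
ft_force: [-0.4, 0.5, -2.4]
grip_width: 0.0266
grip_force: 40.0
```

```bash
python3 - <<'E'
from h import *
x,y,a=comp("l",-.072); to(x+.010,y-.001,.0242,a)
E
```

```text
rot [-0.1  0.1  0. ] pos [ 0.0002 -0.0003  0.098 ] q6 1.0 at [ 0.609 -0.192  0.122]
```

arm_command --delta_rot '[[0,0,0],[0,0,0],[0,0,0],[0,0,0],[0,0,0],[0,0,0],[0,0,0],[0,0,0],[0,0,0],[0,0,0],[0,0,0]]' --delta_pos '[[0,0,0.03],[0,0,0.06],[0,0,0.08],[0,0,0.093],[0,0,0.098],[0,0,0.098],[0,0,0.098],[0,0,0.098],[0,0,0.098],[0,0,0.098],[0,0,0.098]]' --gripper '[0.7,0.7,0.7,0.7,0.7,0.7,0.7,0.1,0.1,0.1,0.1]'

```text
time: 19.83
position: [0.6104, -0.1926, 0.0265]
tool_rot: [0.999, 0.043, 0.001, 0.001]
ft_force: [0.8, 0.4, -0.1]
grip_width: 0.0379
grip_force: 0.0
```

arm_command --delta_rot '[[0,0,0],[0,0,0],[0,0,0],[0,0,0],[0,0,0]]' --delta_pos '[[0,0,-0.01],[0,0,-0.04],[0,0,-0.08],[0,0,-0.13],[0,0,-0.13]]' --gripper '[0.1,0.1,0.1,-0.7,-0.7]'

```text
time: 20.25
position: [0.6139, -0.1941, 0.1637]
tool_rot: [0.999, 0.043, 0.006, 0.004]
ft_force: [0.7, -1.2, 0.9]
grip_width: 0.0466
grip_force: 0.0
```

```bash
python3 - <<'E'
from h import *
to(.359,.319,.15,43.6)
E
```

```text
rot [ 0.1 -0.9 51.4] pos [-0.2096 -0.5334  0.007 ] q6 1.0 at [ 0.614 -0.194  0.164]
```

arm_command --delta_rot '[[0,0,-128.6],[0,0,-128.6],[0,0,-128.6],[0,0,-128.6],[0,0,-128.6],[0,0,-128.6],[0,0,-128.6],[0,0,-128.6],[0,0,-128.6],[0,0,-128.6],[0,0,-128.6],[0,0,-128.6]]' --delta_pos '[[-0.206,-0.533,0],[-0.206,-0.533,0],[-0.206,-0.533,0],[-0.206,-0.533,0],[-0.206,-0.533,0],[-0.206,-0.533,0],[-0.206,-0.533,0],[-0.206,-0.533,0],[-0.206,-0.533,0],[-0.206,-0.533,0],[-0.206,-0.533,0],[-0.206,-0.533,0]]' --gripper '[-1,-1,-1,-1,-1,-1,-1,-1,-1,-1,-1,-1]'

```text
time: 21.25
position: [0.3888, 0.2586, 0.1561]
tool_rot: [0.699, 0.715, 0.001, 0.0]
ft_force: [0.4, 1.5, 0.7]
grip_width: 0.087
grip_force: 0.0
```

```bash
python3 - <<'E'
from h import *
to(.359,.319,.15,43.6)
E
```

```text
rot [  0.1   0.  -42.4] pos [ 0.061  -0.0285  0.0061] q6 0.33 at [0.389 0.259 0.156]
```

arm_command --delta_rot '[[0,0,-42.4],[0,0,-42.4],[0,0,-42.4],[0,0,-42.4],[0,0,-42.4],[0,0,-42.4],[0,0,-42.4],[0,0,-42.4]]' --delta_pos '[[0.06,-0.028,0.005],[0.06,-0.028,0.005],[0.06,-0.028,0.005],[0.06,-0.028,0.005],[0.06,-0.028,0.005],[0.06,-0.028,0.005],[0.06,-0.028,0.005],[0.06,-0.028,0.005]]' --gripper '[-1,-1,-1,-1,-1,-1,-1,-1]'

```text
time: 21.92
position: [0.3609, 0.3166, 0.1508]
tool_rot: [0.398, 0.918, 0.0, 0.0]
ft_force: [0.4, 0.4, -0.1]
grip_width: 0.0871
grip_force: 0.0
```

```bash
python3 - <<'E'
from h import *
to(.359,.319,.010,43.6)
a=cam("top")["pixels"][110:310,180:500]; b=cam("scene")["pixels"][150:350,200:420]
cv2.imwrite("pics/c1.png",np.vstack([cv2.resize(a,(480,300)),cv2.resize(b,(480,300))]))
E
```

```text
rot [ 0.1  0.  -0.5] pos [3.100e-03 1.000e-04 1.408e-01] q6 -0.27 at [0.361 0.317 0.151]
```

View pics/c1.png

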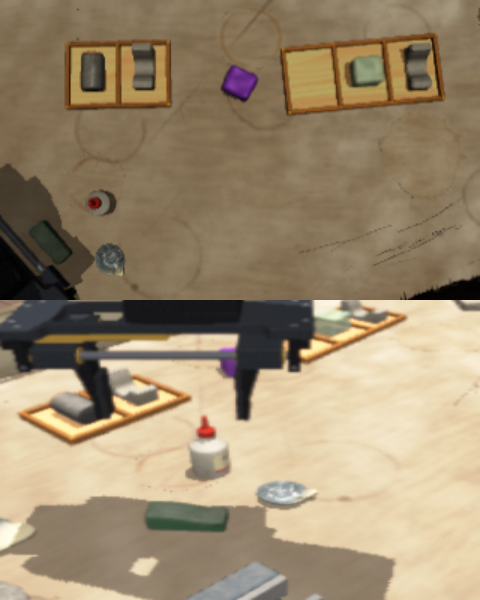

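All four placed parts sit inside their compartments. The bar at (50,240) is under the open fingers, the bottle at (98,203) is beside the gripper's narrow side, and the vise is clear.

arm_command --delta_rot '[[0,0,0],[0,0,0],[0,0,0],[0,0,0],[0,0,0],[0,0,0],[0,0,0],[0,0,0],[0,0,0],[0,0,0],[0,0,0],[0,0,0]]' --delta_pos '[[0.002,0,0.03],[0.002,0,0.06],[0.002,0,0.09],[0.002,0,0.115],[0.002,0,0.13],[0.002,0,0.14],[0.002,0,0.141],[0.002,0,0.141],[0.002,0,0.141],[0.002,0,0.141],[0.002,0,0.141],[0.002,0,0.141]]' --gripper '[-1,-1,-1,-1,-1,-1,-1,0,0,0,0,0]' --grip_force 25

```text
time: 23.02
position: [0.3599, 0.3183, 0.0102]
tool_rot: [0.396, 0.918, 0.001, 0.001]
ft_force: [-0.8, -0.3, 4.4]
grip_width: 0.0621
grip_force: 24.9
```

arm_command --delta_rot '[[0,0,0],[0,0,0],[0,0,0],[0,0,0],[0,0,0],[0,0,0],[0,0,0],[0,0,0],[0,0,0]]' --delta_pos '[[0,0,0],[0,0,0],[0,0,0],[0,0,-0.02],[0,0,-0.05],[0,0,-0.08],[0,0,-0.11],[0,0,-0.14],[0,0,-0.14]]' --gripper '[0,0,0,0,0,0,0,0,0]'

```text
time: 23.77
position: [0.3622, 0.3197, 0.1542]
tool_rot: [0.396, 0.918, 0.004, 0.003]
ft_force: [0.7, 1.1, -0.8]
grip_width: 0.0621
grip_force: 24.8
```

```bash
python3 - <<'E'
from h import *
x,y,a=comp("l",.072); print(x,y); to(x,y,.14,a-90)
E
```

```text
0.5862247865221686 -0.04687398173739432
rot [ 0.6 -0.  38.3] pos [-0.4203 -0.0886  0.0144] q6 -0.26 at [0.362 0.32  0.154]
```

arm_command --delta_rot '[[0,0,38.3],[0,0,38.3],[0,0,38.3],[0,0,38.3],[0,0,38.3],[0,0,38.3],[0,0,38.3],[0,0,38.3],[0,0,38.3],[0,0,38.3],[0,0,38.3],[0,0,38.3]]' --delta_pos '[[-0.418,-0.088,0.01],[-0.418,-0.088,0.01],[-0.418,-0.088,0.01],[-0.418,-0.088,0.01],[-0.418,-0.088,0.01],[-0.418,-0.088,0.01],[-0.418,-0.088,0.01],[-0.418,-0.088,0.01],[-0.418,-0.088,0.01],[-0.418,-0.088,0.01],[-0.418,-0.088,0.01],[-0.418,-0.088,0.01]]' --gripper '[0,0,0,0,0,0,0,0,0,0,0,0]'

```text
time: 24.77
position: [0.5839, -0.0502, 0.1383]
tool_rot: [0.677, 0.736, 0.0, 0.001]
ft_force: [-0.2, 0.9, -0.2]
grip_width: 0.0619
grip_force: 24.8
```

arm_command --delta_rot '[[0,0,0],[0,0,0],[0,0,0]]' --delta_pos '[[0,0,0],[0,0,0],[0,0,0]]' --gripper '[0,0,0]'

```text
time: 25.02
position: [0.5804, -0.0448, 0.1388]
tool_rot: [0.675, 0.738, -0.0, -0.001]
ft_force: [0.4, 1.5, -0.0]
grip_width: 0.0619
grip_force: 24.8
```

```bash
python3 - <<'E'
from h import *
x,y,a=comp("l",.072); print(x,y); to(x,y,.0155,a-90)
E
```

```text
0.5862247865221686 -0.04687398173739432
rot [-0.1 -0.1  0.1] pos [-0.0027  0.0059  0.1233] q6 -0.36 at [ 0.58  -0.045  0.139]
```

arm_command --delta_rot '[[0,0,0],[0,0,0],[0,0,0],[0,0,0],[0,0,0],[0,0,0],[0,0,0],[0,0,0],[0,0,0],[0,0,0],[0,0,0],[0,0,0]]' --delta_pos '[[-0.002,0.005,0.035],[-0.002,0.005,0.07],[-0.002,0.005,0.1],[-0.002,0.005,0.115],[-0.002,0.005,0.122],[-0.002,0.005,0.123],[-0.002,0.005,0.123],[-0.002,0.005,0.123],[-0.002,0.005,0.123],[-0.002,0.005,0.123],[-0.002,0.005,0.123],[-0.002,0.005,0.123]]' --gripper '[0,0,0,0,0,0,0,0,-0.7,-0.7,-0.7,-0.7]'

```text
time: 26.02
position: [0.5876, -0.0484, 0.017]
tool_rot: [0.676, 0.737, 0.0, 0.001]
ft_force: [-0.2, 0.3, -0.5]
grip_width: 0.0727
grip_force: 0.0
```

arm_command --delta_rot '[[0,0,0],[0,0,0],[0,0,0],[0,0,0],[0,0,0]]' --delta_pos '[[0,0,-0.005],[0,0,-0.03],[0,0,-0.07],[0,0,-0.11],[0,0,-0.15]]' --gripper '[-0.7,-0.7,-0.7,-0.7,-0.7]'

```text
time: 26.43
position: [0.5866, -0.0481, 0.1679]
tool_rot: [0.676, 0.737, -0.0, -0.001]
ft_force: [0.0, -0.9, 0.1]
grip_width: 0.0739
grip_force: 0.0
```

arm_command --delta_rot '[[0,0,0],[0,0,0],[0,0,0],[0,0,0],[0,0,0],[0,0,0],[0,0,0],[0,0,0],[0,0,0]]' --delta_pos '[[0.18,-0.2,-0.03],[0.18,-0.2,-0.03],[0.18,-0.2,-0.03],[0.18,-0.2,-0.03],[0.18,-0.2,-0.03],[0.18,-0.2,-0.03],[0.18,-0.2,-0.03],[0.18,-0.2,-0.03],[0.18,-0.2,-0.03]]' --gripper '[-0.7,-0.7,-0.7,-0.7,-0.7,-0.7,-0.7,-0.7,-0.7]'

```text
time: 27.18
position: [0.3718, 0.1142, 0.197]
tool_rot: [0.675, 0.738, 0.001, 0.001]
ft_force: [0.8, -0.4, 0.7]
grip_width: 0.0739
grip_force: 0.0
```

```bash
python3 - <<'E'
from h import *
print(status.get_obs()["position"])
a=cam("top")["pixels"][110:310,180:500]; b=cam("scene")["pixels"][120:320,180:430]
cv2.imwrite("pics/f1.png",np.vstack([cv2.resize(a,(480,300)),cv2.resize(b,(480,300))]))
E
```

```text
[0.37182236 0.11421229 0.19695176]
```

View pics/f1.png

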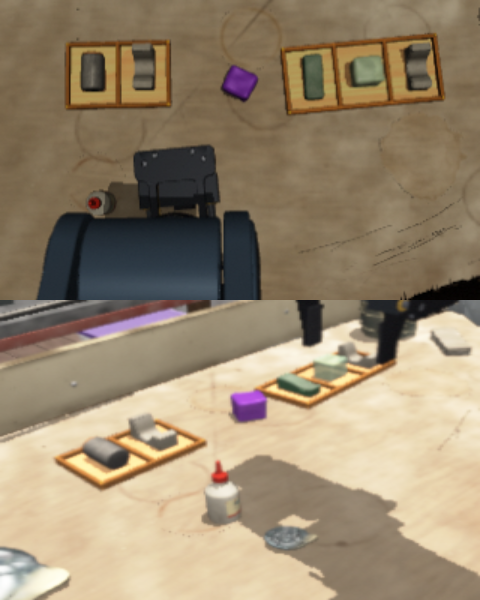

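All five parts sit inside their compartments: drum and saddle in the small tray, bar, glass and saddle in the large one. The bottle stands at (98,203), and the gripper is clear and empty.

```bash
python3 -c "
from rig import robot; print(robot.hand_in())"
```

```text
the job is handed in; nothing more can be done
None
```

I placed both kits and handed the job in after about 27 s of robot time: the drum and one saddle are in the small tray; the bar, the glass and the other saddle are in the large tray; the glue bottle still stands where it was. The hand-in returned no verdict.

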